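Set a flask on the hotplate and switch its push-to-turn dial to low

ROBOT

A 7-joint arm with a two-finger parallel gripper is mounted at the origin on a cart in front of the work surface, level with it; the furniture and walls round the work are solid. World frame = base frame: x ahead of the robot, y to its left, z up, the work surface at z = 0. Lengths are in mm, angles in rad, forces in N, time in s.
With the tool pointing down it reaches from about 400 to 875 mm from the base axis. Payload 19.3 kg.
Tool frame: the origin (TCP) lies at the very end of the fingers, on their centre line; the grasp point (between the pads) lies 19 mm behind it (grip_point_offset is the z of the grasp point in the tool frame, in mm); z points along the fingers, y is the line along which they close (so a half turn about z gives the same grasp; the last joint's range is limited). The gripper opens to 85 mm and grips with 20 to 120 N. Pads are 22 mm wide; open, the fingers measure 114 mm over their backs; the gripper's body (76 mm by 85 mm) begins 54 mm behind the grasp point. The pads swing forward as they close: fully open they stand 13 mm farther back than shut.
Start: joints at [-1.408, 0.521, -0.036, 1.599, 0.021, 1.021, -0.113], TCP at [144.209, 608.127, 231.291] pointing down, gripper open.
Joint ranges: [-2.91, 2.91], [-0.3, 2.13], [-1.5, 1.42], [0.17, 2.43], [-1.26, 4.41], [0.16, 1.93], [-2.52, 2.52]. Speed limits (rad/s): [1.89, 1.89, 2.39, 2.39, 3.01, 3.01, 3.01].

INTERFACE

Orientations are given as a 3x3 rotation matrix whose columns are the frame's x, y, z axes.
In Python, from workcell import movep, movel, goto_joints, open_gripper, clamp, wait, inverse_kinematics, read_state, camera, PlanningError, finish_job, grip_point_offset gives the robot as it stands. Calls block until the motion is done:
- movep(position, orientation): joint-space move of the TCP to a pose.
- movel(position, frame=None, max_speed=150, guard=None): straight line of the TCP; frame=None keeps the orientation; max_speed is the mean speed in mm/s. With guard (N) it stops when the force on the tool has changed by that much, and returns True; else False.
- goto_joints(angles): joint-space move.
- open_gripper() and clamp(): open the fingers fully, or close them until they stop; the grip force is fixed at half the most.
- wait(seconds).
- inverse_kinematics(position, orientation): joint angles nearest the present ones, or None.
- read_state(): the state.
- camera(name): name is "side" or "top" or "wrist"; returns a dict with "image" (480x640x3 uint8, blue, green, red), "range_z" (480x640 float32, mm along the optical axis (not along the pixel's ray), 0 where there is no reading), "fx", "fy", "cx", "cy" (pixels), "dist_coeffs" ([k1, k2, p1, p2, k3] as OpenCV has them; the pictures are not rectified), "cam_to_world" (4x4, takes a point from camera to world coordinates). Camera axes: x right, y up, looking along -z (the intrinsics and any distortion apply to the point x, -y, -z); pixel columns grow to the right and rows downward; lengths in mm; the calibration is good to about 2 mm. A picture is of the moment at which its call begins.
A pose or a line that the arm cannot do raises PlanningError and nothing moves.
- finish_job(): hands the job in; it is judged then, once.
The state is a dict: "time": time; "qpos": joint angles; "qvel": joint speeds; "joint_efforts": joint torques, N m; "eef_pos": TCP position; "tool_rot": TCP orientation; "ft_force": force on the tool from outside, world axes, zero at the start; "torque": the same for the moment, N m; "finger_gap": finger opening in mm; "gripper_force": force on a finger pad.
Only numpy, scipy, OpenCV 4.12 (cv2) and the standard library are available. Lean on these libraries where they do the work, as an engineer would, in place of code of your own. Each camera call takes 0.05 s, during which the arm holds its last target. There are 200 camera calls.

TASK

The pink solution in the small conical flask has to be kept warm. Stand the flask upright in the middle of the hotplate's white plate, keeping it upright on the way, and only then switch the plate from off to low: push the dial down into the housing, turn it clockwise to the next mark (the single orange dot) and let it spring fully back up there. Leave the timer, beaker, bowl and pot where they are.

Things in the scene. Friction and masses are not known exactly. Their poses are not given: they have to be found in the camera images.
- flask_centre (a point): The small conical glass flask with pink contents, loose, 0.07 kg: 106 mm tall, 64 mm across the foot, 23 mm at the lip. The point lies on its axis, 53 mm above its underside; z points up. Take it from above near the top. To the touch it is a plain cone (64 mm across at 10 mm height, 36 at 75, 32 at 85, 23 at 105): fingers stop on that, a little outside the visible neck.
- plate_centre (a point): Centre of the upper face of the hotplate's white ceramic plate (138 mm deep, 148 mm wide, 86 mm above the worktop). The hotplate is a fixed white box, 260 mm deep by 180 mm wide; its lower front part, the control deck, is 53 mm above the worktop. The point's x points to the back of the hotplate, y to its left, z up.
- dial_grip (a point): The dial on the control deck: a black ribbed round knob, 48 mm across and 33 mm high, on a skirt 60 mm across. The point lies on its vertical axis, 36 mm above the deck when the dial is up; the top is 11 mm higher, the skirt 22 mm lower. x points to its pointer mark (red line on the steel cap, white line down the side), z up; it moves with the dial. Grip the knob from above by its sides, any way round.
- dial_push (a joint): How far the dial is pushed down into the housing, m: 0 = fully up, 0.012 = stop. A spring lifts it: 3 N at the top, 9 N at the stop. Fully up, a pin locks it in a notch at each of its three positions (2 degrees of play; it does not give); pushed in 10 mm or more it turns. Let go between positions it stays down; within 7 degrees of a position it springs up into the notch.
- heat_dial (a joint): Angle of the dial, rad, growing clockwise seen from above: 0 = off (white ring mark), 1.047 = low (single orange dot), 2.094 = high (two orange dots), stop just beyond. Little friction. Seen from the dial, off lies 30 degrees to the left and low 30 degrees to the right of the direction to the back of the hotplate.
- dial_low_mark (a point): The single orange dot on the deck, the mark for low, 41 mm from the dial's axis. The axis lies 132 mm in front of the plate's centre and 35 mm to its right.
- hotplate: The hotplate; origin on the worktop under its middle, x to its back, z up.
- flask: The same flask; origin at the centre of its underside.
- timer_centre (a point): Bystander: a flat white kitchen timer, 62 x 62 x 18 mm, loose. Point 10 mm above its underside.
- beaker_centre (a point): Bystander: a tall glass beaker, 49 mm across, 86 mm tall, loose. Point on its axis 10 mm above its underside.
- bowl_centre (a point): Bystander: a polished steel bowl, 114 mm across, 52 mm tall, loose. Point on its axis 10 mm above its underside.
- lidded_pot_centre (a point): Bystander: a small white screw pot lying on its side, 41 x 34 x 34 mm, loose. Point 10 mm above its underside.
Not all that is in view belongs to the job. Leave any red look-alike of the flask alone.

How it is judged:
By the outcome, as a careful person would: the job done as asked, in the order asked, and still so for the second after the job is handed in, with the robot touching nothing.
It also fails if it takes over 54 s, if anything falls off the work surface, if the arm or the gripper's body presses on something with over 40 N, if the wrist force passes 120 N, or if a joint passes its speed limit or range.

## Working session

There is one attempt and no reset: what is moved stays moved. The work goes in short steps, each a Python script; the robot and the scene stay as the last script left them, time stands still between calls to the robot, and variables do not carry over. Pictures are saved under pics/ and viewed, at most 10 in all, crops included, and the job is handed in when it is done.

```bash
mkdir -p pics; ls; cat > h.py <<'E'
import numpy as np, cv2
from workcell import *
def world(c,u,v,z=None):
    """pixel -> world; on plane z if given, else by depth"""
    K=np.array([[c["fx"],0,c["cx"]],[0,c["fy"],c["cy"]],[0,0,1.]])
    p=cv2.undistortPoints(np.array([[[u,v]]],float),K,np.array(c["dist_coeffs"],float))[0,0]
    T=np.array(c["cam_to_world"]); d=np.array([p[0],-p[1],-1.])
    dw=T[:3,:3]@d; o=T[:3,3]
    s=(z-o[2])/dw[2] if z is not None else c["range_z"][int(round(v)),int(round(u))]
    return o+s*dw
E
python3 - <<'E'
from h import *
for n in ("top","side"):
    c=camera(n); cv2.imwrite(f"pics/{n}0.png",c["image"]); np.savez(f"{n}0.npz",**c)
    print(n,np.round(c["cam_to_world"],2).tolist(),c["fx"],c["dist_coeffs"])
s=read_state(); print(s["time"],s["tool_rot"],s["finger_gap"],grip_point_offset)
E
```

```text
pics
top [[0.01, 0.98, -0.19, 260.39], [-1.0, 0.01, 0.0, 63.18], [0.01, 0.19, 0.98, 1339.21], [0.0, 0.0, 0.0, 1.0]] 541.6255537309255 [-0.03760148  0.          0.          0.          0.        ]
side [[0.93, 0.31, -0.2, 185.59], [-0.37, 0.78, -0.5, -786.52], [-0.0, 0.54, 0.84, 1491.28], [0.0, 0.0, 0.0, 1.0]] 617.5567535294643 [-0.2083268  0.         0.         0.         0.       ]
0.1 [[-9.73030281e-01  2.30677371e-01 -1.48630945e-04]
 [ 2.30677402e-01  9.73029771e-01 -1.00006467e-03]
 [-8.60699542e-05 -1.00737901e-03 -9.99999489e-01]] 85.11869020230765 -18.700000000000003
```

View pics/top0.png

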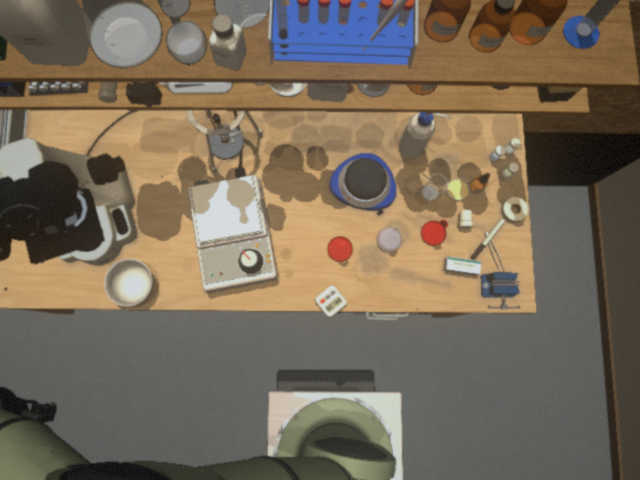

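View pics/side0.png

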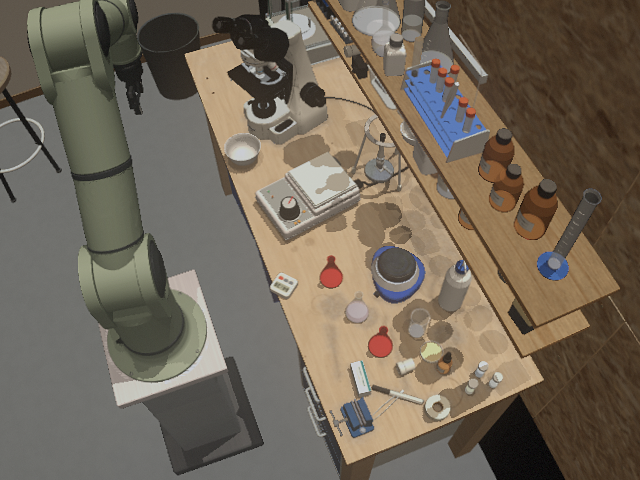

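```bash
python3 - <<'E'
import cv2,numpy as np
t=cv2.imread("pics/top0.png");s=cv2.imread("pics/side0.png")
r=lambda i,x,y,w,h:cv2.resize(i[y:y+h,x:x+w],(400,300),interpolation=cv2.INTER_CUBIC)
cv2.imwrite("pics/z.png",np.vstack([np.hstack([r(t,365,215,52,39),r(t,180,170,160,120)]),np.hstack([r(s,325,280,64,48),r(s,245,150,120,90)])]))
E
```

```text
(no output)
```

View pics/z.png

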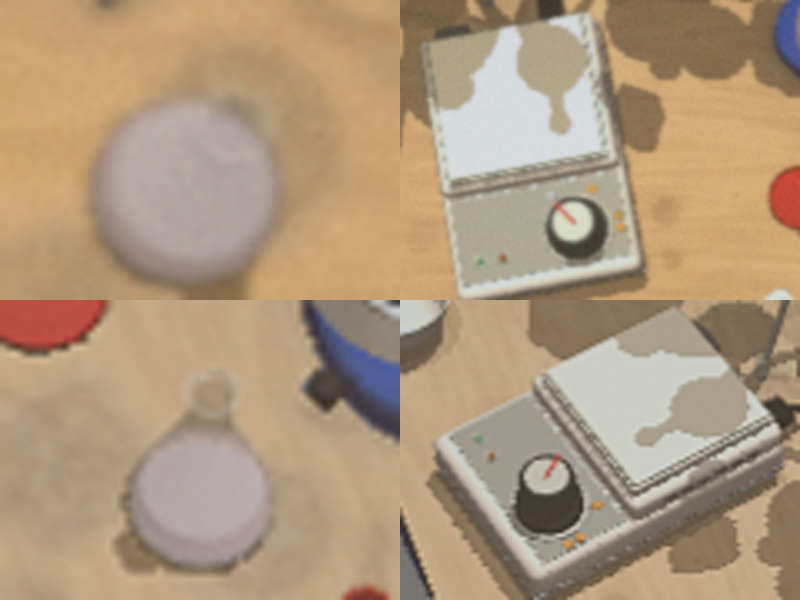

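```bash
python3 - <<'E'
from h import *
t=dict(np.load("top0.npz"));s=dict(np.load("side0.npz"))
P={}
for n,u,v in [("fl",198.8,244.8),("fr",265.6,233.2),("br",256,176),("bl",188.8,186)]:
    P[n]=world(t,u,v,86); print(n,P[n].round(1),world(t,u,v).round(1))
print("c",sum(P.values())/4, [np.linalg.norm(P[a]-P[b]).round(1) for a,b in ("fl fr".split(),"fr br".split(),"br bl".split(),"bl fl".split())])
q=[]
for n,u,v in [("fl",245+138/3.333,150+82/3.333),("fr",245+240/3.333,150+206/3.333),("br",245+380/3.333,150+105/3.333),("bl",245+275/3.333,150+12/3.333)]:
    w=world(s,u,v,86);q.append(w);print("side",n,w.round(1))
print("c",sum(q)/4)
print("dial",world(t,250,258.8,100).round(1),world(s,288.8,202.5,100).round(1))
print("flask lip side",world(s,359.1,294.9,106).round(1),"foot top",world(t,389.3,239.7,12).round(1), "foot side",world(s,325+200/6.25,280+205/6.25,20).round(1))
E
```

```text
fl [489.1 324.2  86. ] [491.8 327.2  71.2]
fr [518.3 167.5  86. ] [521.9 169.   68.5]
br [659.  194.1  86. ] [664.7 195.9  68.1]
bl [632.7 355.1  86. ] [659.5 376.1  -4.2]
c [574.78083286 260.21339856  86.        ] [np.float64(159.3), np.float64(143.2), np.float64(163.2), np.float64(146.9)]
side fl [486.9 307.6  86. ]
side fr [521.7 150.5  86. ]
side br [672.8 205.3  86. ]
side bl [627.6 337.4  86. ]
c [577.24257126 250.19154982  86.        ]
dial [454.6 201.  100. ] [456.7 200.2 100. ]
flask lip side [ 522.8 -141.8  106. ] foot top [ 519.5 -135.8   12. ] foot side [ 517.6 -148.8   20. ]
```

```bash
cat >> h.py <<'E'
def down(yaw=0.):
    """tool down; tool y axis at angle yaw from world y"""
    c,s=np.cos(yaw),np.sin(yaw)
    return np.array([[-c,-s,0],[-s,c,0],[0,0,-1.]])
E
python3 - <<'E'
from h import *
movep([250,450,380],down(np.radians(-14)))
movep([450,210,330],down())
c=camera("wrist");cv2.imwrite("pics/w1.png",c["image"]);np.savez("w1.npz",**c)
print(np.round(c["cam_to_world"],2).tolist(),read_state()["qpos"])
movep([480,-138,330],down())
c=camera("wrist");cv2.imwrite("pics/w2.png",c["image"]);np.savez("w2.npz",**c)
print(read_state()["time"],read_state()["qpos"])
a,b=[cv2.imread(f"pics/w{i}.png") for i in(1,2)]
cv2.imwrite("pics/w12.png",cv2.resize(np.hstack([a,b]),(800,300),interpolation=cv2.INTER_AREA))
for y in (-90,-60,-30,0,30,60,90):
    for dy in(0,-60):
        q=inverse_kinematics([456,200,70],down(np.radians(y+dy))); print(y,dy,None if q is None else np.round(q,2))
E
```

```text
[[-0.0, -0.95, -0.31, 369.9], [1.0, -0.0, -0.0, 210.09], [0.0, -0.31, 0.95, 472.58], [0.0, 0.0, 0.0, 1.0]] [-0.7160736   0.2156276   0.18975684  1.80547203 -0.04505595  1.12488999
  1.061481  ]
3.6833 [-0.21797344  0.23443347  0.46198402  1.80915442 -0.11540038  1.12455735
  1.85584433]
-90 0 [-0.86  0.63  0.45  2.07 -0.51  0.55 -0.04]
-90 -60 [-1.    0.69  0.65  2.08 -0.74  0.61 -0.87]
-60 0 [-0.77  0.61  0.32  2.07 -0.37  0.52  0.35]
-60 -60 [-0.92  0.66  0.53  2.07 -0.61  0.57 -0.47]
-30 0 [-0.74  0.6   0.28  2.06 -0.32  0.52  0.82]
-30 -60 [-0.86  0.63  0.45  2.07 -0.51  0.55 -0.04]
0 0 [-0.7   0.59  0.23  2.06 -0.26  0.51  1.29]
0 -60 [-0.77  0.61  0.32  2.07 -0.37  0.52  0.35]
30 0 [-0.65  0.58  0.16  2.06 -0.18  0.51  1.73]
30 -60 [-0.74  0.6   0.28  2.06 -0.32  0.52  0.82]
60 0 [-0.6   0.58  0.08  2.06 -0.09  0.51  2.18]
60 -60 [-0.7   0.59  0.23  2.06 -0.26  0.51  1.29]
90 0 [-0.35  0.58 -0.24  2.04  0.26  0.54  2.36]
90 -60 [-0.65  0.58  0.16  2.06 -0.18  0.51  1.73]
```

View pics/w12.png

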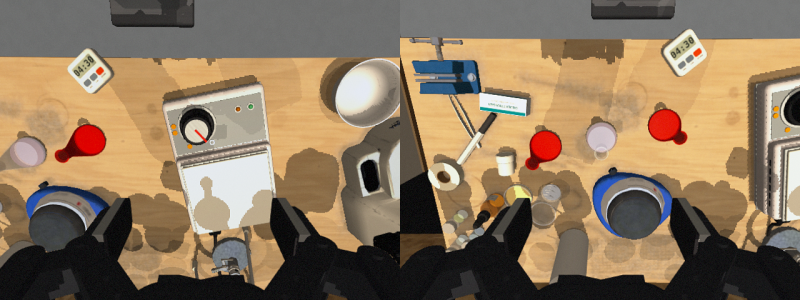

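```bash
python3 - <<'E'
import cv2,numpy as np
a,b=[cv2.imread(f"pics/w{i}.png") for i in(1,2)]
r=lambda i,x,y,w,h,W,H:cv2.resize(i[y:y+h,x:x+w],(W,H),interpolation=cv2.INTER_CUBIC)
cv2.imwrite("pics/z2.png",np.hstack([r(a,250,130,200,250,400,500),r(b,280,180,80,100,400,500)]))
E
```

```text
(no output)
```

View pics/z2.png

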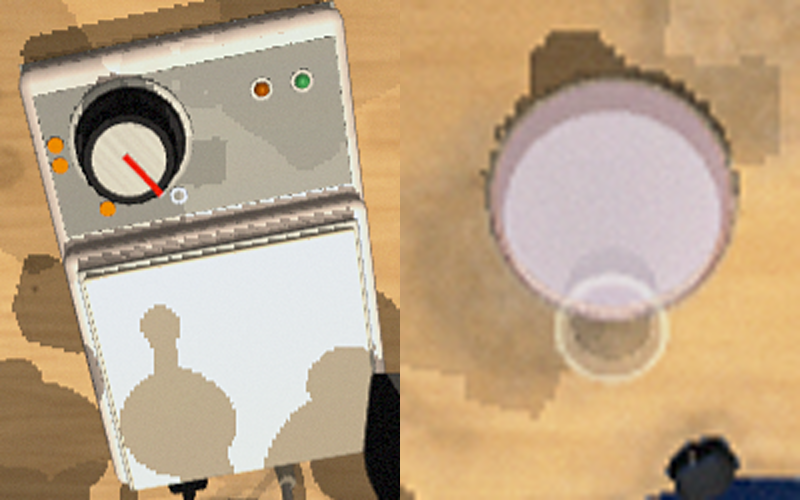

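```bash
python3 - <<'E'
from h import *
a=dict(np.load("w1.npz"));b=dict(np.load("w2.npz"))
for n,c,u,v,z in [("cap",a,314.5,209,100),("skirt",a,315.5,199.5,67),("off",a,339.5,228,53),("low",a,304,234.5,53),("pfr",a,292,269,86),("pfl",a,428.5,244,86),("pbr",a,315,373.5,86),("lip",b,322.4,245.4,106),("foot",b,322.6,220,6)]:
    print(n,world(c,u,v,z).round(1))
E
```

```text
cap [455.3 203.8 100. ]
skirt [452.5 204.3  67. ]
off [487.9 231.2  53. ]
low [495.7 190.9  53. ]
pfr [524.7 179.   86. ]
pfl [496.1 323.7  86. ]
pbr [657.6 203.4  86. ]
lip [ 522.2 -136.3  106. ]
foot [ 521.9 -135.7    6. ]
```

```bash
python3 - <<'E'
from h import *
R=down()
movep([522,-136,150],R)
print(movel([522,-136,66],max_speed=80,guard=8)); 
clamp(); s=read_state(); print(s["eef_pos"],s["finger_gap"],s["gripper_force"],s["ft_force"])
movel([522,-136,220],max_speed=100); s=read_state()
print(s["time"],s["finger_gap"],s["ft_force"])
c=camera("wrist");t=camera("side")
cv2.imwrite("pics/g.png",np.hstack([cv2.resize(c["image"],(400,300)),cv2.resize(t["image"][200:380,240:480],(400,300))]))
E
```

```text
False
[ 522.25789321 -135.92856161   66.60167167] 34.352285320290164 58.52367528481409 [-2.47772079  1.85268103 12.84227342]
7.8833 34.328981663011746 [-0.05466249 -0.23165817 -1.40089485]
```

View pics/g.png

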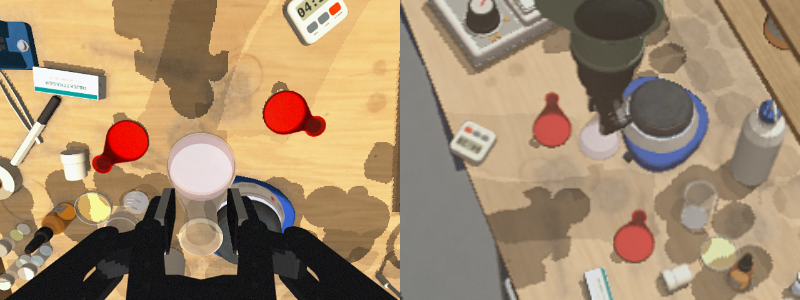

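```bash
python3 - <<'E'
from h import *
c=camera("wrist")
print(world(c,326,381,260).round(1),world(c,322,267,160).round(1))
px,py=577.5,263
movel([px,py,225],max_speed=160)
print(movel([px,py,165],max_speed=80))
g=movel([px,py,150.5],max_speed=20,guard=4); s=read_state(); print(g,s["eef_pos"],s["ft_force"],s["time"])
open_gripper(); print(read_state()["ft_force"])
movel([px,py,270],max_speed=100)
movep([500,235,330],down())
c=camera("wrist");np.savez("w3.npz",**c);t=camera("side")
cv2.imwrite("pics/w3.png",np.hstack([cv2.resize(c["image"],(400,300)),cv2.resize(t["image"][150:240,245:365],(400,300))]));print(read_state()["time"])
E
```

```text
[ 521.2 -135.6  260. ] [ 522.  -136.6  160. ]
False
True [577.54364178 262.99145806 152.70140104] [-1.14248788 -0.57277328  7.10404468] 12.2
[ 0.22292161 -0.39822616 -0.35102673]
14.675
```

View pics/w3.png

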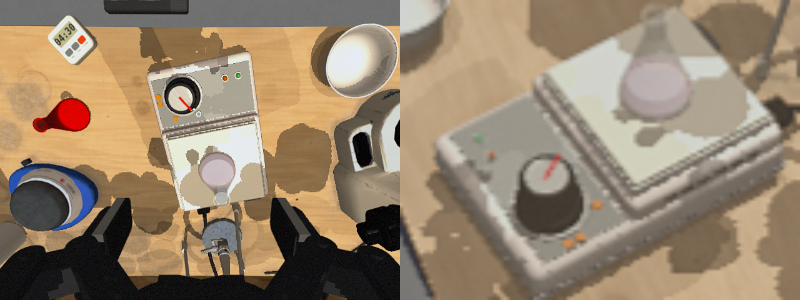

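```bash
python3 - <<'E'
from h import *
x,y=455.3,203; y0=41
D=lambda a:down(np.radians(a))
movep([x,y,180],D(y0))
print(movel([x,y,73],max_speed=80,guard=6))
clamp(); s=read_state(); print(s["eef_pos"],s["finger_gap"],s["ft_force"],s["torque"],s["time"])
z=s["eef_pos"][2]
print(movel([x,y,z-11.4],max_speed=15,guard=30)); s=read_state(); print(s["eef_pos"],s["ft_force"],s["finger_gap"])
E
```

```text
False
[455.2382591  203.20427938  73.11738672] 46.3491834783419 [-2.30819853  1.46637664  2.14754121] [ 0.33623004  0.3778176  -0.04079706] 17.35
False
[455.30703488 203.20689738  61.71194332] [-3.26603607  2.07739309 10.46121919] 46.337201869114104
```

```bash
python3 - <<'E'
from h import *
x,y=455.3,203; y0=41; z=61.6
for k in range(1,7):
    movel([x,y,z],frame=down(np.radians(y0-10*k)),max_speed=30)
    s=read_state(); R=s["tool_rot"]; print(s["eef_pos"].round(2) if hasattr(s["eef_pos"],"round") else s["eef_pos"],np.degrees(np.arctan2(-R[0][1],R[1][1])).round(2),np.round(s["ft_force"],1),np.round(s["torque"],2),round(s["time"],2))
E
```

```text
[455.22 203.36  61.65] 30.99 [-4.6  3.3 11.8] [0.72 0.99 0.03] 18.57
[455.16 203.52  61.67] 20.99 [-4.7  4.4 11.5] [ 1.01  1.11 -0.03] 18.9
[455.13 203.65  61.67] 11.0 [-4.1  5.6 12.4] [1.21 1.13 0.05] 19.23
[455.11 203.78  61.66] 1.01 [-5.3  5.8 11.8] [1.49 1.15 0.03] 19.55
[455.16 203.94  61.68] -8.99 [-4.7  6.6 11.2] [1.68 1.09 0.04] 19.88
[455.19 204.07  61.69] -18.98 [-5.5  7.  11.2] [1.86 1.02 0.02] 20.2
```

```bash
python3 - <<'E'
from h import *
open_gripper(); wait(0.4)
movel([455.3,203,180],max_speed=80)
movep([420,203,330],down())
c=camera("wrist");np.savez("w4.npz",**c);t=camera("side")
T=np.linalg.inv(c["cam_to_world"])
cv2.imwrite("pics/w4.png",np.hstack([cv2.resize(c["image"][130:430,200:500],(500,500),interpolation=cv2.INTER_CUBIC),cv2.resize(t["image"][150:240,245:305],(300,500),interpolation=cv2.INTER_CUBIC)]));s=read_state();print(s["time"],s["ft_force"])
E
```

```text
23.475 [-0.35027361 -0.18612418 -0.81437076]
```

View pics/w4.png

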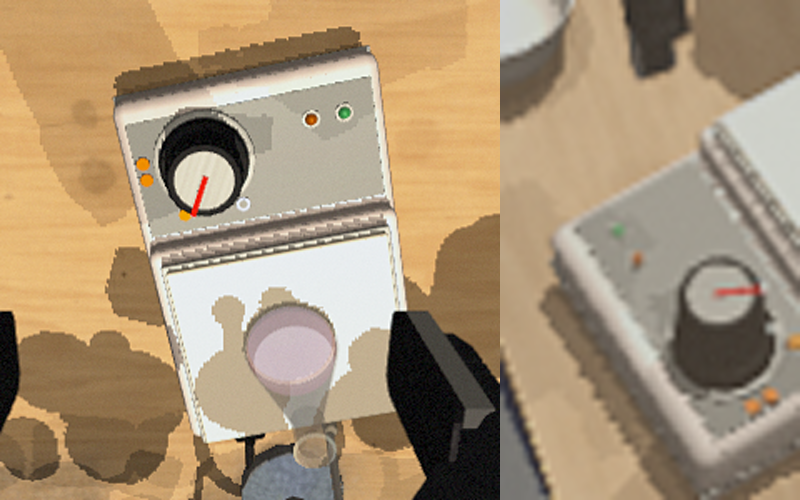

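```bash
python3 - <<'E'
from h import *
c=dict(np.load("w4.npz")); f=lambda u,v,z=None:world(c,200+u*.6,130+v*.6,z)
a=dict(np.load("w1.npz"))
for d,lab,u,v in((a,"before",305,212),(c,"after",200+188*.6,130+176*.6)):
    r=d["range_z"]; print(lab,np.median([world(d,u+i,v+j)[2] for i in(-3,0,3) for j in(-3,0,3)]).round(1))
p,q=f(205,178,100),f(193,215,100);print(p.round(1),np.degrees(np.arctan2(*(q-p)[1::-1])).round(1))
print("flask foot",f(291,348,90).round(1),"lip",f(315,448,192).round(1))
print("corners",f(163,272,86).round(1),f(390,228,86).round(1),f(204,440,86).round(1))
E
```

```text
before 100.0
after 99.6
[454.5 204.2 100. ] -17.1
flask foot [578.8 263.1  90. ] lip [575.5 262.  192. ]
corners [523.8 176.6  86. ] [492.5 323.9  86. ] [657.4 203.9  86. ]
```

```bash
python3 -c "
from h import *
print(finish_job())"
```

```text
the job is handed in; nothing more can be done
None
```

The flask stands upright in the middle of the hotplate's plate (about 2 mm off by camera), the dial was then turned to low and sprang fully back up, and the job is handed in at about 24 s of the 54 s allowed.

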